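# Load a fitting into the leak-test chest

## Task

Load the brass coupling into the steel leak-test chest. Push the heavy lid up and back past its balance point until it rests on its stops by itself, then slide the barrel bolt on the chest's right-hand side fully home through the lid's keeper so that the lid cannot drop on your hands, and only then lay the coupling lengthwise in the two notched saddles inside and let go. Leave the spool, tin, wrench and tweezers where they lie.

Things in the scene. Friction and masses are not known exactly. Their poses are not given: they have to be found in the camera images.
- chest_lid (a joint): Lid of the grey sheet-steel chest (chest 150 mm front to back, 200 mm wide, rim 90 mm above the worktop; it stands turned some 50 to 75 degrees, its front towards the robot's right and a little towards the robot). Angle in rad: 0 shut, 1.83 back on its stops, where it leans 15 degrees behind upright and stays. It balances near 1.6: short of that it falls shut, beyond it falls back onto the stops. The hinge is free; the lid weighs about 0.6 kg. Nothing holds it shut.
- lid_hinge (a point): Middle of the lid's hinge axis, at the back of the chest's rim, 92 mm above the worktop. x points from the chest's front to its back, y to its left along the hinge axis, z up (does not move with the lid).
- lid_lip (a point): Middle of the free front edge of the lid, at its underside, 176 mm from the hinge axis. The edge is a full-width lip, 212 mm wide and 6 to 8 mm thick with a rounded front, and stands out 22 mm in front of the chest's front wall: the only place to get under the lid, with fingers tilted forward. Axes as the lid's: x back towards the hinge, y along the lip, z out of the lid's top face.
- bolt (a joint): Barrel bolt on a shelf outside the chest's right-hand wall, near the back. Travel in m: 0 to about 0.004 drawn (start), 0.020 fully home. It slides level towards the chest (along its +y) through two guides, through the 12 mm hole of the keeper ear on the lid and into the wall. The 8 mm rod meets that hole only while the lid is right back on its stops; it stays where it is left; about 2 N moves it.
- bolt_knob (a point): Centre of the bolt's upright black knob, 16 mm in diameter and 32 mm high, on an 8 mm stalk; this point is 16 mm below the knob's top and moves with the bolt. The guides below reach up to 28 mm below this point. x to the chest's back, y the bolt's homeward direction, z up. The knob stands 49 mm nearer the chest's front than the hinge axis.
- cradle (a point): Cradle in the chest: midway between the two aluminium saddles, on the level of their notch floors (46 mm above the worktop). Its x is the cradle's length (to the chest's back), y across, z up. The saddles stand 30 mm before and behind this point, 12 mm thick each; notches 28 mm wide between cheeks 12 mm high. Between the saddles 48 mm are free, with the rail's top 24 mm below this point. The inside of the chest is 144 mm by 194 mm; its rim is 44 mm above this point.
- coupling_mid (a point): Centre of the loose brass quick coupling, 90 mm long, 12 mm above its underside. Its length is along its y, z is up. The body is 20 mm across (its x) and 23 mm high, with a hexagon 28 mm wide from y = +4 to +16 mm; hold it on the plain part at y = -8 mm. Either end may point to the chest's back; 85 g. It starts on the worktop, to the robot's right of the chest.
- ptfe_spool: Bystander: spool of white sealing tape, 50 mm in diameter, 14 mm high, origin under its centre. Just behind it a black computer tower, 450 mm tall, stands fixed (front face at x = 0.62 m, left side at y = -0.24 m): swing the arm round in front of it.
- seal_tin: Bystander: round tin, 62 mm in diameter, 30 mm high, origin under its centre.
- wrench: Bystander: adjustable wrench, 248 mm long (its y), 15 mm high, origin under its centre. It lies before a fixed beige instrument, 157 mm tall, that stands left of the chest (right side at y = 0.245 m).
- tweezers: Bystander: tweezers, 155 mm long (its y), 9 mm high, origin under their centre.

How it is judged:
By the outcome, as a careful person would: the job done as asked, in the order asked, and still so for the second after the job is handed in, with the robot touching nothing.
It also fails if it takes over 64 s, if anything falls off the work surface, if the arm or the gripper's body presses on something with over 40 N, if the wrist force passes 120 N, or if a joint passes its speed limit or range.

## Robot

A 6-joint arm with a two-finger parallel gripper is mounted at the origin on a cart in front of the work surface, level with it; the furniture and walls round the work are solid. World frame = base frame: x ahead of the robot, y to its left, z up, the work surface at z = 0. Lengths are in m, angles in rad, forces in N, time in s.
With the tool pointing down it reaches from about 0.375 to 0.975 m from the base axis. Payload 3.8 kg.
Tool frame: the origin (TCP) lies on the centre line of the jaws, within the pads' length; the fingertips stand 25 mm ahead of it and the grasp point (between the pads) lies 6 mm ahead of it; z points along the fingers, y is the line along which they close (so a half turn about z gives the same grasp; the last joint's range is limited). The gripper opens to 85 mm and grips with 20 to 120 N. Pads are 22 mm wide; open, the fingers measure 114 mm over their backs; the gripper's body (76 mm by 85 mm) begins 54 mm behind the grasp point. The pads swing forward as they close: fully open they stand 13 mm farther back than shut.
Start: joints at [-1.32, 0.264, 1.604, -0, 1.274, -0.037], TCP at [0.192, -0.647, 0.256] pointing down, gripper open.
Joint ranges: [-2.63, 2.63], [-0.94, 2.18], [0.31, 2.57], [-1.31, 4.45], [0, 2.66], [-2.55, 2.55]. Speed limits (rad/s): [2.57, 2.57, 3.14, 3.14, 3.14, 3.14].

## Interface

Orientations are given as a rotation vector (axis times angle).
In Python, from workcell import bot gives the robot as it stands. The module is installed in compiled form; this text tells all that it offers.
- The arm moves only by the tool play_rows, never from a script. Its argument "commands" is a list that holds one entry, the list of rows, each a list of 7 numbers: the shift along the tool's x, y, z as a fraction of full scale, then the turn, a rotation vector about the tool's x, y, z as a fraction of full scale, then the closure, from -1 (fully open) to 1 (shut). A call has 1 to 8 rows; each row is the pose to reach, as a shift and turn from the pose commanded when the call began, along the tool's axes at that moment, turning the shorter way round; what a row does not reach only later rows make up. Full scale, the value 1, is 60 cm for a shift and 180 degrees for a turn. A row lasts 1/10 s, in which the tool goes at most 50 mm and 8.59 degrees, less where a joint would pass 70% of its speed; a pose out of reach is approached as far as the arm can. A call with a number of a shift or a turn outside -1 to 1 is refused whole. A call with a gripper value outside its range is refused whole. The fingers move at their own pace and stop on an object; "force" is the grip in N (left out, the last holds). Time passes only in rows, so rows that repeat a pose let the fingers close. It gives the time, the measured TCP pose, the force, the opening and the grip force at its end, in the units of the state.
- bot.read_state(): the state, without advancing time (a new reading comes with each control period).
- bot.read_camera(name): name is "scene" or "top"; returns the picture (384x512x3 uint8, blue, green, red); there is no depth.
- bot.camera_params(name): a dict with "fov_y" (degrees; the focal length in pixels is half the picture's height over the tangent of half this angle, whatever the lens; pixels are square), "cx", "cy" (the principal point, pixels), "D" ([k1, k2, p1, p2, k3] as OpenCV has them; the pictures are not rectified), "rvec" (rotation vector, rad) and "tvec" (3), from world to camera coordinates, as OpenCV has them. Camera axes: x right, y down, z forward; pixel columns grow to the right and rows downward; lengths in m; the calibration is good to about 2 mm. A picture is of the moment at which its call begins. camera_params takes no time and is no camera call.
- bot.finish_job(): hands the job in; it is judged then, once.
The state is a dict: "time": time; "q": joint angles; "joint_vel": joint speeds; "joint_torque": joint torques, N m; "tool_pos": TCP position; "tcp_rot": TCP orientation; "wrist_force": force on the tool from outside, world axes, zero at the start; "torque": the same for the moment, N m; "width": opening from 0.0 (shut) to 1.0 (fully open); "grip_force": force on a finger pad.
Only numpy, scipy, OpenCV 4.12 (cv2) and the standard library are available. Lean on these libraries where they do the work, as an engineer would, in place of code of your own. Each camera call takes 0.05 s, during which the arm holds its last target. There are 200 camera calls.

## Working session

There is one attempt and no reset: what is moved stays moved. The work goes in short steps, Python scripts to look and compute and a tool call to move; the robot and the scene stay as the last step left them, time stands still between calls to the robot, and variables do not carry over. Pictures are saved under pics/ and viewed, at most 10 in all, crops included, and the job is handed in when it is done.

Besides the shell and the picture viewer there is one more tool, called after ">>>" by a JSON object that holds its "name" and its "arguments". play_rows: Moves the arm, as the interface text tells. Its arguments: {"type":"object","properties":{"commands":{"type":"array"},"force":{"type":"number"}},"required":["commands"]}

```bash
mkdir -p pics; python3 - <<'E'
from workcell import bot
import cv2
for n in("scene","top"):
    cv2.imwrite(f"pics/{n}0.png",bot.read_camera(n)); print(n,bot.camera_params(n))
print(bot.read_state())
E
```

```text
scene {'fov_y': 46.90625391808993, 'cx': 258.79315871953816, 'cy': 187.3866912002222, 'D': array([-0.11139683,  0.        ,  0.        ,  0.        ,  0.        ]), 'rvec': array([ 1.14169548, -1.92632302,  1.25174169]), 'tvec': array([0.25224485, 0.26883462, 0.77940623])}
top {'fov_y': 46.74988514960327, 'cx': 252.79962070579282, 'cy': 186.26307563415773, 'D': array([-0.09632013,  0.        ,  0.        ,  0.        ,  0.        ]), 'rvec': array([ 2.21274808, -2.1593611 ,  0.08001208]), 'tvec': array([-0.02646812,  0.54943432,  1.27295255])}
{'time': 0.1, 'q': array([-1.31991586e+00,  2.64695847e-01,  1.60523371e+00,  1.40108658e-06,
        1.27368937e+00, -3.68974667e-02]), 'joint_vel': array([ 0.00158806, -0.0010209 , -0.00194944,  0.00053478, -0.0011709 ,
        0.00083369]), 'joint_torque': array([ 4.69435417e-05, -5.16706252e+01, -3.68591845e+01, -1.83861246e-06,
        6.42218016e-03,  3.26089619e-06]), 'tool_pos': array([ 0.19143049, -0.64665731,  0.25507632]), 'tcp_rot': array([-3.10713297e+00, -4.50192741e-01,  3.37580910e-04]), 'wrist_force': array([ 0.48327795, -0.39014216,  0.91982739]), 'torque': array([ 0.0038351 ,  0.01103346, -0.01544931]), 'grip_force': 0.0, 'width': 0.9972208269714951}
```

View pics/scene0.png

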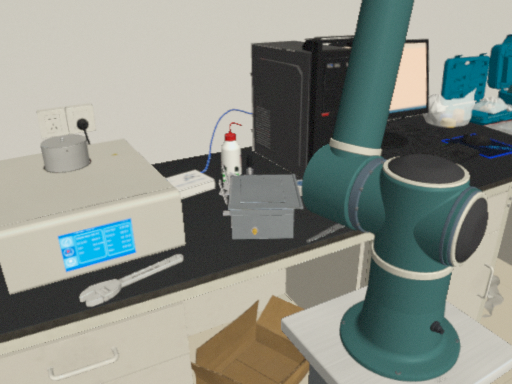

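View pics/top0.png

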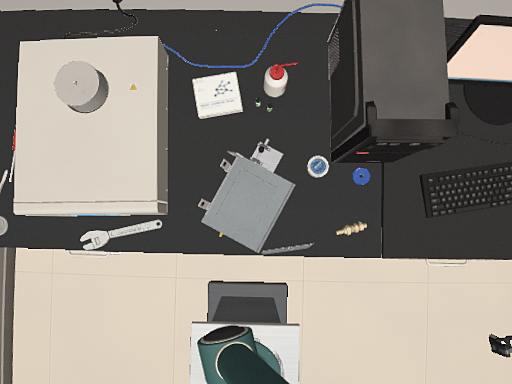

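The top view shows the chest lid with corners near (202,222), (236,155), (295,185) and (260,250). The bolt shelf is near (267,148), the coupling near (351,229), the tweezers near (290,247), the tin near (318,166) and the spool near (362,176). I'll zoom in.

```bash
cat > h.py <<'E'
import numpy as np, cv2
from workcell import bot
from scipy.spatial.transform import Rotation as R
def cam(n):
    p=bot.camera_params(n); f=192/np.tan(np.radians(p['fov_y'])/2)
    K=np.array([[f,0,p['cx']],[0,f,p['cy']],[0,0,1]]); return K,np.array(p['D']),np.array(p['rvec']),np.array(p['tvec'])
def ray(n,px):
    K,D,r,t=cam(n); u=cv2.undistortPoints(np.array([[px]],float),K,D)[0,0]
    Rm=cv2.Rodrigues(r)[0]; return -Rm.T@t, Rm.T@np.array([u[0],u[1],1])
def onz(n,px,z):
    c,d=ray(n,px); return c+d*(z-c[2])/d[2]
def proj(n,P):
    K,D,r,t=cam(n); return cv2.projectPoints(np.array(P,float).reshape(-1,3),r,t,K,D)[0][:,0]
E
python3 - <<'E'
import cv2
a=cv2.imread("pics/top0.png")[125:265,180:380]; cv2.imwrite("pics/top0c.png",cv2.resize(a,None,fx=4,fy=4,interpolation=cv2.INTER_CUBIC))
E
```

```text
(no output)
```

View pics/top0c.png

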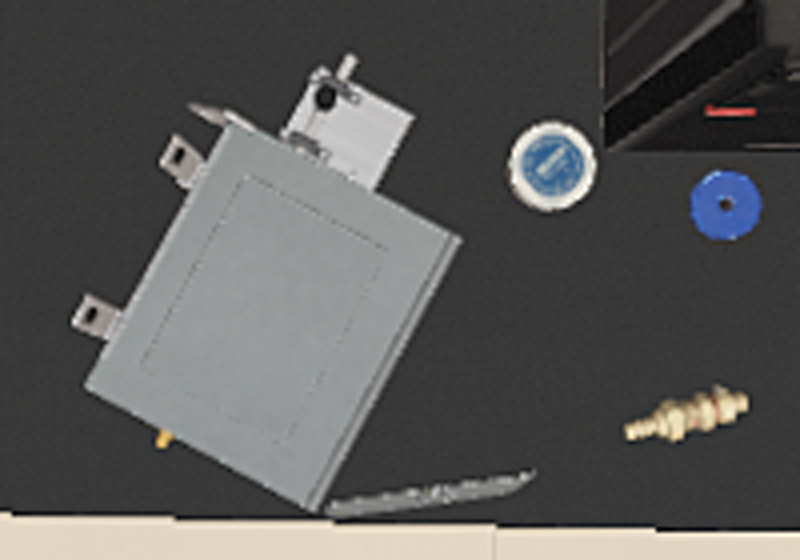

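The crop (4x, offset 180,125) gives lid corners at (232,122), (462,238), (318,512) and (86,386). The knob top is at (325,97) and the coupling's ends are at (627,432) and (748,402). The tweezers run (330,508)-(535,472), close to the lip's left corner.

```bash
python3 - <<'E'
from h import *
np.set_printoptions(precision=4,suppress=True)
g=lambda x,y,z:onz("top",(180+(x+.5)/4-.5,125+(y+.5)/4-.5),z)
P=[g(232,122,.097),g(462,238,.095),g(318,512,.095),g(86,386,.097)]
BR,FR,FL,BL=P
for p in P: print(p)
print("w",np.linalg.norm(FR-FL),np.linalg.norm(BR-BL),"d",np.linalg.norm(FR-BR),np.linalg.norm(FL-BL))
back=(BR+BL-FR-FL)[:2]; a1=np.degrees(np.arctan2(back[1],back[0]))
l=(FL-FR)[:2]+(BL-BR)[:2]; print("back ang",a1,"left ang",np.degrees(np.arctan2(l[1],l[0])))
for h in(.09,.1,.11,.12):print("knob",h,g(325,97,h))
print("coup",g(627,432,.012),g(748,402,.012),"hexA",g(676,422,.015),"hexB",g(706,408,.015))
print("twz",g(330,508,.005),g(535,472,.005),"tin",g(553,166,.03),"spool",g(726,205,.014))
print("edge",g(490,524,0),g(0,514,0))
E
```

```text
[0.6292 0.0309 0.097 ]
[ 0.5533 -0.1289  0.095 ]
[ 0.3643 -0.0345  0.095 ]
[0.4458 0.1255 0.097 ]
w 0.2112357557480975 0.20637764330930516 d 0.17688644168823703 0.17954602657520227
back ang 63.78682161378876 left ang 153.0954928089832
knob 0.09 [ 0.6492 -0.0328  0.09  ]
knob 0.1 [ 0.6477 -0.0326  0.1   ]
knob 0.11 [ 0.6461 -0.0324  0.11  ]
knob 0.12 [ 0.6445 -0.0323  0.12  ]
coup [ 0.4208 -0.2603  0.012 ] [ 0.4445 -0.3494  0.012 ] hexA [ 0.4289 -0.2956  0.015 ] hexB [ 0.4395 -0.3176  0.015 ]
twz [ 0.3604 -0.0449  0.005 ] [ 0.39   -0.1943  0.005 ] tin [ 0.6124 -0.2005  0.03  ] spool [ 0.5888 -0.3314  0.014 ]
edge [ 0.351  -0.1626  0.    ] [0.3494 0.1969 0.    ]
```

```bash
cat >> h.py <<'E'
from scipy.spatial.transform import Slerp
np.set_printoptions(precision=4,suppress=True)
ANG=np.radians(63.4)
b=np.array([np.cos(ANG),np.sin(ANG),0]); l=np.array([-b[1],b[0],0]); Z=np.array([0,0,1.])
LIP=np.array([.4588,-.0817,.092]); HIN=LIP+.176*b
def frame(y,z):
    return R.from_matrix(np.column_stack([np.cross(y,z),y,z]))
def tilt(t): # tool z leaning towards chest back by t deg, y=-l
    t=np.radians(t); return frame(-l,b*np.sin(t)-Z*np.cos(t))
def down(a): a=np.radians(a); return frame(np.array([np.cos(a),np.sin(a),0]),-Z)
def now():
    s=bot.read_state(); return s['tool_pos'],R.from_rotvec(s['tcp_rot'])
def plan(wps,start=None,mm=.045,deg=7.5,hold=0):
    """wps: (pos,R,grip[,mm]); prints rows per call, tool axes at each call's start"""
    p0,r0=start or now(); pts=[]
    p,r=p0,r0
    for w in wps:
        q,s,g=w[:3]; m=w[3] if len(w)>3 else mm
        n=int(max(1,np.ceil(np.linalg.norm(q-p)/m),np.ceil(np.degrees((r.inv()*s).magnitude())/deg)))
        sl=Slerp([0,1],R.concatenate([r,s]))
        for k in range(1,n+1): pts.append((p+(q-p)*k/n,sl(k/n),g))
        p,r=q,s
    pts+=[pts[-1]]*hold
    for i in range(0,len(pts),8):
        rows=[]
        for q,s,g in pts[i:i+8]:
            rows.append([round(float(v),4) for v in np.r_[r0.inv().apply(q-p0)/.6,(r0.inv()*s).as_rotvec()/np.pi,g]])
        print(str(rows).replace(' ','')); p0,r0,_=pts[i:i+8][-1]
def lift(c1,t): # TCP for tip's upper corner c1
    r=tilt(t); M=r.as_matrix(); return c1-.011*M[:,0]-.025*M[:,2], r
E
python3 - <<'E'
from h import *
L=LIP-.04*l
a,r=lift(L-.04*b-.022*Z,50)
far=a-.05*b+.12*Z
print(a,far)
plan([(far,r,1),(a,r,1)],hold=1)
E
```

```text
[ 0.4649 -0.1588  0.0776] [ 0.4425 -0.2035  0.1976]
[[0.0509,-0.0491,0.0081,0.0094,0.0218,-0.0203,1.0],[0.1018,-0.0982,0.0162,0.0188,0.0436,-0.0406,1.0],[0.1527,-0.1473,0.0242,0.0282,0.0654,-0.0609,1.0],[0.2036,-0.1964,0.0323,0.0377,0.0871,-0.0812,1.0],[0.2545,-0.2455,0.0404,0.0471,0.1089,-0.1016,1.0],[0.3054,-0.2946,0.0485,0.0565,0.1307,-0.1219,1.0],[0.3564,-0.3437,0.0566,0.0659,0.1525,-0.1422,1.0],[0.4073,-0.3928,0.0646,0.0753,0.1743,-0.1625,1.0]]
[[0.0525,-0.0145,0.0459,0.0094,0.0218,-0.0203,1.0],[0.1049,-0.0291,0.0917,0.0188,0.0436,-0.0406,1.0],[0.1574,-0.0436,0.1376,0.0282,0.0654,-0.0609,1.0],[0.2099,-0.0582,0.1835,0.0377,0.0871,-0.0812,1.0],[0.1951,-0.06,0.2541,0.0377,0.0871,-0.0812,1.0],[0.1803,-0.0619,0.3248,0.0377,0.0871,-0.0812,1.0],[0.1656,-0.0638,0.3955,0.0377,0.0871,-0.0812,1.0],[0.1656,-0.0638,0.3955,0.0377,0.0871,-0.0812,1.0]]
```

>>> {"name": "play_rows", "arguments": {"commands": [[[0.051,-0.049,0.008,0.0094,0.0218,-0.0203,1],[0.102,-0.098,0.016,0.0188,0.0436,-0.0406,1],[0.153,-0.147,0.024,0.0282,0.0654,-0.0609,1],[0.204,-0.196,0.032,0.0377,0.0871,-0.0812,1],[0.2545,-0.2455,0.04,0.0471,0.1089,-0.1016,1],[0.305,-0.295,0.0485,0.0565,0.1307,-0.1219,1],[0.356,-0.344,0.0566,0.0659,0.1525,-0.1422,1],[0.407,-0.393,0.0646,0.0753,0.1743,-0.1625,1]]], "force": 40}}

```text
time: 0.9
tool_pos: [0.3593, -0.3502, 0.2172]
tcp_rot: [-2.518, -1.088, -0.713]
wrist_force: [-0.1, 0.3, 0.2]
width: -0.003
grip_force: 0.0
```

>>> {"name": "play_rows", "arguments": {"commands": [[[0.0525,-0.0145,0.0459,0.0094,0.0218,-0.0203,1],[0.105,-0.029,0.092,0.0188,0.0436,-0.0406,1],[0.157,-0.0436,0.1376,0.0282,0.0654,-0.0609,1],[0.21,-0.058,0.1835,0.0377,0.0871,-0.0812,1],[0.195,-0.06,0.254,0.0377,0.0871,-0.0812,1],[0.195,-0.06,0.254,0.0377,0.0871,-0.0812,1],[0.195,-0.06,0.254,0.0377,0.0871,-0.0812,1]]]}}

```text
time: 1.6
tool_pos: [0.4495, -0.1887, 0.1578]
tcp_rot: [-2.13, -1.315, -0.992]
wrist_force: [0.1, -0.2, 0.3]
width: -0.002
grip_force: 0.0
```

```bash
python3 - <<'E'
from h import *
s=bot.read_state(); p,r=now(); print(p,r.as_matrix()[:,2],tilt(50).as_matrix()[:,2],s['q'],s['width'],s['wrist_force'],s['time'])
A=bot.read_camera("top"); B=bot.read_camera("scene")
cv2.imwrite("pics/top1.png",A);cv2.imwrite("pics/scene1.png",B)
M=r.as_matrix(); tip=p+.025*M[:,2]
for n in("top","scene"): print(n,proj(n,[p,tip,tip+.011*M[:,0],LIP,HIN]))
a=cv2.resize(A[120:260,180:380],None,fx=2.8,fy=2.8); c=cv2.resize(B[130:270,195:345],None,fx=2.8,fy=2.8)
c=cv2.copyMakeBorder(c,0,0,0,a.shape[1]-c.shape[1],0) if c.shape[1]<a.shape[1] else c
cv2.imwrite("pics/v1.png",cv2.resize(np.vstack([a,c]),None,fx=.75,fy=.75))
E
```

```text
[ 0.4495 -0.1887  0.1578] [ 0.3416  0.6855 -0.643 ] [ 0.343   0.685  -0.6428] [-0.9262  0.2293  2.0869  0.7711  1.3854 -0.8366] -0.0021724969181239713 [ 0.1322 -0.2079  0.2541] 1.6
top [[319.776  222.7821]
 [312.3976 219.3146]
 [310.4451 218.052 ]
 [277.165  218.2208]
 [220.4733 188.0708]]
scene [[336.0891 160.8734]
 [328.5796 166.7143]
 [326.0871 163.7767]
 [299.4445 190.6418]
 [231.6199 192.0905]]
```

View pics/v1.png

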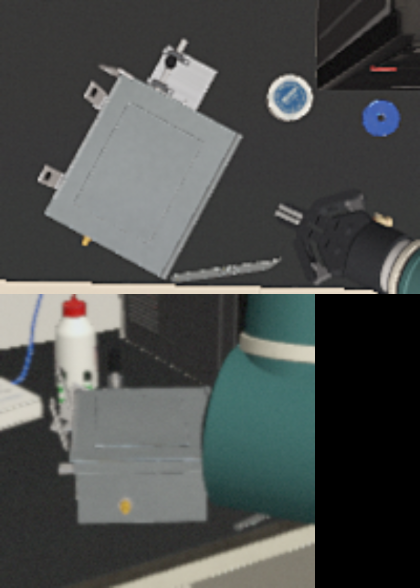

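The fingertips sit at about (312,220) in the top view, where I predicted them, so the tool model holds. The next move inserts them under the lip and lifts.

```bash
python3 - <<'E'
from h import *
off=-.04*l; t0=50; d=tilt(t0).as_matrix()[:,2]
def Lp(th): return HIN+off+.176*(-np.cos(th)*b+np.sin(th)*Z)
def C(th):
    w=d if th<np.radians(90-t0) else np.cos(th)*b-np.sin(th)*Z
    return Lp(th)+.022*w
pre=lift(LIP+off-.03*b-.022*Z,t0); ins=lift(LIP+off+.017*b-.022*Z,t0)
plan([(*pre,1),(*ins,1,.024)],hold=1)
print("lift")
w=[(*lift(C(th),t0),1) for th in np.linspace(0.06,1.8,22)]
plan(w,start=ins,hold=2)
E
```

```text
[[-0.0186,-0.0009,0.0485,0.0003,0.0002,0.0002,1.0],[-0.0373,-0.0019,0.0969,0.0006,0.0005,0.0004,1.0],[-0.0559,-0.0028,0.1454,0.0009,0.0007,0.0006,1.0],[-0.0307,-0.0029,0.1753,0.0009,0.0007,0.0006,1.0],[-0.0055,-0.0029,0.2053,0.0009,0.0007,0.0006,1.0],[-0.0055,-0.0029,0.2053,0.0009,0.0007,0.0006,1.0]]
lift
[[0.0237,0.0,-0.0195,0.0,0.0,0.0,1.0],[0.0438,-0.0,-0.0332,0.0,0.0,0.0,1.0],[0.0649,-0.0,-0.0451,0.0,0.0,0.0,1.0],[0.087,-0.0,-0.0553,0.0,0.0,0.0,1.0],[0.1099,-0.0,-0.0635,0.0,0.0,0.0,1.0],[0.1333,-0.0,-0.0699,0.0,0.0,0.0,1.0],[0.1572,-0.0,-0.0743,0.0,0.0,0.0,1.0],[0.1814,-0.0,-0.0767,0.0,0.0,0.0,1.0]]
[[0.0234,-0.0,-0.0004,0.0,0.0,0.0,1.0],[0.0446,0.0,0.001,0.0,0.0,0.0,1.0],[0.0656,-0.0,0.0041,0.0,0.0,0.0,1.0],[0.0863,0.0,0.009,0.0,0.0,0.0,1.0],[0.1065,0.0,0.0156,0.0,0.0,0.0,1.0],[0.1261,0.0,0.0238,0.0,0.0,0.0,1.0],[0.145,0.0,0.0337,0.0,0.0,0.0,1.0],[0.163,0.0,0.045,0.0,0.0,0.0,1.0]]
[[0.017,-0.0,0.0128,0.0,0.0,0.0,1.0],[0.0328,-0.0,0.027,0.0,0.0,0.0,1.0],[0.0475,-0.0,0.0424,0.0,0.0,0.0,1.0],[0.0608,0.0,0.059,0.0,0.0,0.0,1.0],[0.0727,-0.0,0.0766,0.0,0.0,0.0,1.0],[0.083,-0.0,0.0952,0.0,0.0,0.0,1.0],[0.083,-0.0,0.0952,0.0,0.0,0.0,1.0],[0.083,-0.0,0.0952,0.0,0.0,0.0,1.0]]
```

>>> {"name": "play_rows", "arguments": {"commands": [[[-0.0186,-0.001,0.0485,0.0003,0.0002,0.0002,1],[-0.0373,-0.002,0.097,0.0006,0.0005,0.0004,1],[-0.056,-0.0028,0.1454,0.0009,0.0007,0.0006,1],[-0.0307,-0.0029,0.1753,0.0009,0.0007,0.0006,1],[-0.0055,-0.0029,0.2053,0.0009,0.0007,0.0006,1],[-0.0055,-0.0029,0.2053,0.0009,0.0007,0.0006,1]]]}}

```text
time: 2.3
tool_pos: [0.4907, -0.1062, 0.0778]
tcp_rot: [-2.128, -1.317, -0.994]
wrist_force: [-0.1, 0.2, -0.4]
width: -0.001
grip_force: 0.0
```

>>> {"name": "play_rows", "arguments": {"commands": [[[0.0237,0,-0.0195,0,0,0,1],[0.0438,0,-0.0332,0,0,0,1],[0.065,0,-0.045,0,0,0,1],[0.065,0,-0.045,0,0,0,1]]]}}

```text
time: 2.7
tool_pos: [0.493, -0.1044, 0.1261]
tcp_rot: [-2.132, -1.319, -0.995]
wrist_force: [-1.9, -4.5, -1.4]
width: 0.0
grip_force: 2.3
```

>>> {"name": "play_rows", "arguments": {"commands": [[[0.022,0,-0.0103,0,0,0,1],[0.045,0,-0.0185,0,0,0,1],[0.0683,0,-0.025,0,0,0,1],[0.0922,0,-0.0293,0,0,0,1],[0.1164,0,-0.0317,0,0,0,1]]]}}

```text
time: 3.2
tool_pos: [0.506, -0.0757, 0.1904]
tcp_rot: [-2.13, -1.314, -0.993]
wrist_force: [0.4, -2.9, -1.2]
width: -0.004
grip_force: 1.3
```

>>> {"name": "play_rows", "arguments": {"commands": [[[0.0234,0,-0.0004,0,0,0,1],[0.0446,0,0.001,0,0,0,1],[0.0656,0,0.0041,0,0,0,1],[0.0863,0,0.009,0,0,0,1],[0.1065,0,0.0156,0,0,0,1],[0.126,0,0.0238,0,0,0,1],[0.145,0,0.0337,0,0,0,1],[0.163,0,0.045,0,0,0,1]]]}}

```text
time: 4.0
tool_pos: [0.5432, 0.0004, 0.2473]
tcp_rot: [-2.128, -1.315, -0.992]
wrist_force: [-0.4, -1.2, -0.4]
width: -0.002
grip_force: 0.6
```

>>> {"name": "play_rows", "arguments": {"commands": [[[0.017,0,0.0128,0,0,0,1],[0.0328,0,0.027,0,0,0,1],[0.0475,0,0.0424,0,0,0,1],[0.061,0,0.059,0,0,0,1],[0.0727,0,0.0766,0,0,0,1],[0.083,0,0.095,0,0,0,1],[0.083,0,0.095,0,0,0,1]]]}}

```text
time: 4.7
tool_pos: [0.5765, 0.0686, 0.2477]
tcp_rot: [-2.127, -1.315, -0.99]
wrist_force: [-0.8, 0.5, -0.1]
width: 0.001
grip_force: 0.0
```

```bash
python3 - <<'E'
from h import *
s=bot.read_state(); print(s['q'],s['wrist_force'],s['time'])
A=bot.read_camera("top"); B=bot.read_camera("scene")
cv2.imwrite("pics/top2.png",A);cv2.imwrite("pics/scene2.png",B)
a=cv2.resize(A[110:265,170:370],None,fx=2,fy=2); c=cv2.resize(B[100:255,195:345],None,fx=2,fy=2)
cv2.imwrite("pics/v2.png",np.hstack([a,c]))
E
```

```text
[-0.3677  0.0315  2.1131  0.9894  1.1515 -0.4092] [-0.7575  0.4799 -0.1274] 4.7
```

View pics/v2.png

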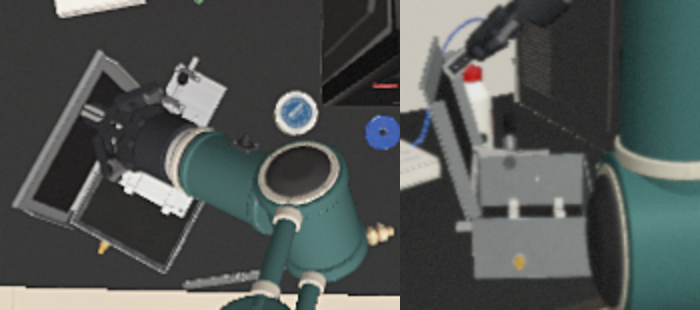

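The lid leans back on its stops: its inner face shows in the top view and it stands upright in the scene view. Next I triangulate the knob, which spans about (249,161.5)-(249,175) in the scene view.

```bash
python3 - <<'E'
from h import *
A=cv2.imread("pics/top2.png");B=cv2.imread("pics/scene1.png")
for n,I,(x0,y0,x1,y1) in(("top",A,(254,138,272,156)),("scene",B,(238,155,262,182))):
    g=I[y0:y1,x0:x1].max(2); print(n); print("\n".join(" ".join("%3d"%v for v in r) for r in g))
for zt in(.1,.11,.12,.13,.14):
    k=onz("top",(260.9,149),zt); print(zt,k,(k-HIN)@b,(k-HIN)@l,proj("scene",[k,k-.032*Z]).ravel())
E
```

```text
top
 55  57  57  55  57  55  57  56  57  58  53  48  83 120  92  56  54  56
 57  59  53  57  57  54  58  57  55  55  53  45 158 218 181  90  53  58
 57  57  57  57  55  53  50  52  54  57  45  82 187 218 180  97  50  58
 56  55  57  54  48  66  95  68  47  48  42 161 204 219 138  38  53  56
 57  59  56  47  63 119 192 140  73  42 103 194 214 165  81  47  56  57
 55  58  53  62 152 162 201 188 136  55 160 207 213 131  38  53  54  59
 56  56  49 110 196 176 103  92  97  77 139 200 152  66  41  50  55  57
 56  53  43  93 133 117  88 101 109 105  86 123 137 111  73  49  47  52
 54  49  37 173 188 140  66  37  72 105 113  99  77 172 163 141  87  45
 54  47  82 220 198  94  24  38  36  38  96 108  99 132 196 229 176 111
 50  40 172 214 142  37  36  44  39  21 110  95  78  94 130 152 198 200
 45  88 196 215 141  36  43  49  41  26 185 162 108 114 187 152 167 199
 47 175 206 212 139  22  33  40  26  53 201 215 182 144 145 128 185 200
135 201 206 209 169  75   6   8  41 108 192 204 203 207 176 174 192 195
214 212 201 206 179 132 107  87 137 199 205 198 197 198 201 201 199 196
199 202 200 198 
[... 2646 characters left out ...]
123 120 123 122 122 122 124 122 124 122 124 124 125 125
123 121 114 121 126 123 124 123 125 122 120 124 123 126 123 122 123 126 121 123 123 120 125 123
0.1 [ 0.6473 -0.0327  0.1   ] -0.04777349875747935 -0.1466135236023539 [249.4246 168.3729 249.625  178.619 ]
0.11 [ 0.6457 -0.0325  0.11  ] -0.0483173719972901 -0.1451353188712826 [249.556  165.3082 249.7556 175.626 ]
0.12 [ 0.6442 -0.0323  0.12  ] -0.048861245237100906 -0.14365711414021118 [249.6886 162.2184 249.8874 172.6083]
0.13 [ 0.6426 -0.0322  0.13  ] -0.04940511847691168 -0.14217890940913988 [249.8224 159.1031 250.0203 169.5657]
0.14 [ 0.641 -0.032  0.14 ] -0.04994899171672249 -0.14070070467806847 [249.9574 155.9623 250.1545 166.498 ]
```

```bash
python3 - <<'E'
from h import *
K=np.array([.641,-.032,.122]); p,r=now()
s0=K-.034*l; s0[2]=.141
w1=p-.09*b+.03*Z
up=s0.copy(); up[2]=.25
plan([(w1,tilt(40),1),(up,tilt(0),1),(s0,tilt(0),1)],hold=1)
print("push"); plan([(s0+l*.012,tilt(0),1,.012),(s0+l*.03,tilt(0),1,.006)],start=(s0,tilt(0)),hold=1)
E
```

```text
[[-0.0194,-0.0001,-0.049,-0.0004,-0.0186,-0.0001,1.0],[-0.0387,-0.0003,-0.098,-0.0007,-0.0371,-0.0002,1.0],[-0.0581,-0.0004,-0.1471,-0.0011,-0.0557,-0.0002,1.0],[-0.0586,0.0375,-0.1358,-0.0011,-0.0927,-0.0002,1.0],[-0.0592,0.0753,-0.1246,-0.0011,-0.1297,-0.0001,1.0],[-0.0597,0.1132,-0.1133,-0.0011,-0.1668,-0.0,1.0],[-0.0603,0.1511,-0.102,-0.0011,-0.2038,0.0,1.0],[-0.0609,0.189,-0.0908,-0.0011,-0.2409,0.0001,1.0]]
[[0.0074,0.0378,0.0087,0.0,-0.037,0.0,1.0],[0.0003,0.0378,0.0688,0.0,-0.037,-0.0,1.0],[-0.0067,0.0378,0.129,0.0,-0.037,-0.0,1.0],[-0.0137,0.0378,0.1891,0.0,-0.037,-0.0,1.0],[-0.0137,0.0378,0.1891,0.0,-0.037,-0.0,1.0]]
push
[[0.0,-0.01,0.0,0.0,0.0,0.0,1.0],[-0.0,-0.02,0.0,0.0,0.0,0.0,1.0],[0.0,-0.03,0.0,0.0,0.0,0.0,1.0],[-0.0,-0.04,0.0,0.0,0.0,0.0,1.0],[-0.0,-0.05,0.0,0.0,0.0,0.0,1.0],[-0.0,-0.05,0.0,0.0,0.0,0.0,1.0]]
```

>>> {"name": "play_rows", "arguments": {"commands": [[[-0.0194,0,-0.049,0,-0.0186,0,1],[-0.0387,0,-0.098,-0.001,-0.037,0,1],[-0.058,0,-0.147,-0.001,-0.0557,0,1],[-0.0586,0.0375,-0.136,-0.001,-0.0927,0,1],[-0.059,0.0753,-0.1246,-0.001,-0.1297,0,1],[-0.06,0.113,-0.1133,-0.001,-0.1668,0,1],[-0.06,0.151,-0.102,-0.001,-0.2038,0,1],[-0.061,0.189,-0.091,-0.001,-0.241,0,1]]]}}

```text
time: 5.6
tool_pos: [0.6501, -0.0434, 0.2562]
tcp_rot: [-2.624, -1.617, -0.149]
wrist_force: [-0.5, -0.5, 0.9]
width: 0.001
grip_force: 0.0
```

>>> {"name": "play_rows", "arguments": {"commands": [[[0.0074,0.0378,0.0087,0,-0.037,0,1],[0.0003,0.0378,0.0688,0,-0.037,0,1],[0.0003,0.0378,0.0688,0,-0.037,0,1]]]}}

```text
time: 5.9
tool_pos: [0.6688, -0.0472, 0.2083]
tcp_rot: [-2.668, -1.648, 0.012]
wrist_force: [-0.7, -0.5, -1.3]
width: -0.002
grip_force: 0.0
```

```bash
python3 - <<'E'
from h import *
K=np.array([.641,-.032,.122]); p,r=now(); s=bot.read_state(); print(p,r.as_matrix()[:,2],s['q'],s['wrist_force'])
s0=K-.034*l; s0[2]=.141
plan([(s0,tilt(0),1)],hold=1)
A=bot.read_camera("top"); B=bot.read_camera("scene")
cv2.imwrite("pics/top3.png",A);cv2.imwrite("pics/scene3.png",B)
a=cv2.resize(A[110:265,170:370],None,fx=2,fy=2); c=cv2.resize(B[100:255,195:345],None,fx=2,fy=2)
cv2.imwrite("pics/v3.png",np.hstack([a,c]))
E
```

```text
[ 0.6688 -0.0472  0.2083] [-0.0098  0.0009 -1.    ] [-0.1075  0.2928  1.6575 -0.0002  1.2011  0.3566] [-0.7447 -0.4517 -1.2795]
[[0.0012,0.0025,0.056,-0.0015,0.0006,0.0,1.0],[0.0023,0.0049,0.1121,-0.0029,0.0011,0.0001,1.0],[0.0023,0.0049,0.1121,-0.0029,0.0011,0.0001,1.0]]
```

View pics/v3.png

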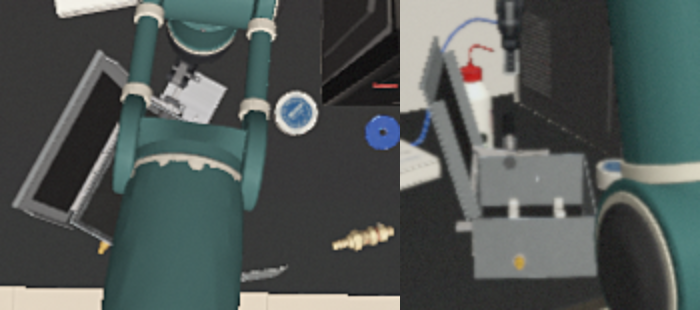

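The lid rests on its stops on its own and the fingers hang above and to the right of the knob. I'll descend and push.

>>> {"name": "play_rows", "arguments": {"commands": [[[0.0012,0.0025,0.056,-0.0015,0.0006,0,1],[0.0023,0.0049,0.112,-0.003,0.001,0,1],[0.0023,0.0049,0.112,-0.003,0.001,0,1]]]}}

```text
time: 6.3
tool_pos: [0.671, -0.0487, 0.1435]
tcp_rot: [2.673, 1.647, 0.003]
wrist_force: [-1.2, -0.4, -0.6]
width: -0.0
grip_force: 0.0
```

>>> {"name": "play_rows", "arguments": {"commands": [[[0,-0.01,0,0,0,0,1],[0,-0.02,0,0,0,0,1],[0,-0.03,0,0,0,0,1],[0,-0.035,0,0,0,0,1],[0,-0.035,0,0,0,0,1]]]}}

```text
time: 6.8
tool_pos: [0.6566, -0.0385, 0.1487]
tcp_rot: [2.666, 1.646, 0.016]
wrist_force: [0.6, -0.8, 0.8]
width: -0.001
grip_force: 0.5
```

```bash
python3 - <<'E'
from h import *
A=bot.read_camera("scene");A=bot.read_camera("top")
s=bot.read_state();p,r=now();print(p,r.as_rotvec(),s['q'],s['joint_vel'],s['wrist_force'],s['grip_force'],s['joint_torque'])
E
```

```text
[ 0.6565 -0.0386  0.1479] [2.6663 1.6461 0.0147] [-0.0962  0.3078  1.756  -0.0008  1.0655  0.3688] [-0.0008  0.0123 -0.001  -0.0002 -0.0035 -0.0003] [ 1.5005 -0.5199  0.8407] 0.7354258932173252 [  0.3457 -50.5423 -32.6528   0.1163   0.3885  -0.0017]
```

>>> {"name": "play_rows", "arguments": {"commands": [[[0,0,0,0,0,0,1],[0,0,0,0,0,0,1]]]}}

```text
time: 7.1
tool_pos: [0.6563, -0.0387, 0.147]
tcp_rot: [2.667, 1.646, 0.013]
wrist_force: [1.4, -0.9, 1.3]
width: 0.004
grip_force: 0.8
```

>>> {"name": "play_rows", "arguments": {"commands": [[[0,-0.008,0,0,0,0,1],[0,-0.016,0,0,0,0,1],[0,-0.024,0,0,0,0,1],[0,-0.024,0,0,0,0,1]]]}}

```text
time: 7.5
tool_pos: [0.647, -0.0341, 0.1473]
tcp_rot: [2.659, 1.642, 0.023]
wrist_force: [13.7, -7.8, -7.4]
width: -0.005
grip_force: 7.8
```

>>> {"name": "play_rows", "arguments": {"commands": [[[0,-0.005,0,0,0,0,1],[0,-0.01,0,0,0,0,1],[0,-0.01,0,0,0,0,1],[0,-0.01,0,0,0,0,1]]]}}

```text
time: 7.9
tool_pos: [0.6459, -0.0335, 0.1478]
tcp_rot: [2.653, 1.638, 0.033]
wrist_force: [26.4, -13.2, -14.9]
width: 0.0
grip_force: 13.9
```

>>> {"name": "play_rows", "arguments": {"commands": [[[0,0.03,0,0,0,0,1],[0,0.06,-0.005,0,0,0,1],[0,0.07,-0.08,0,0,0,1],[0,0.07,-0.16,0,0,0,1],[-0.06,0.08,-0.2,0,0,0,1],[-0.12,0.08,-0.2,0,0,0,1]]]}}

```text
time: 8.5
tool_pos: [0.6493, -0.1154, 0.2726]
tcp_rot: [2.661, 1.647, 0.022]
wrist_force: [0.3, 0.1, 0.3]
width: -0.001
grip_force: 0.0
```

```bash
python3 - <<'E'
from h import *
p,r=now(); print(p)
# above coupling
C=(onz("top",(180+627.5/4-.5,125+432.5/4-.5),.012)+onz("top",(180+748.5/4-.5,125+402.5/4-.5),.012))/2
B=bot.read_camera("scene");cv2.imwrite("pics/scene4.png",B)
print(C)
tgt=np.array([.45,-.42,.22])
plan([(p-.1*b,down(-26.6),-1),(tgt,down(14.9),-1)],hold=1)
E
```

```text
[ 0.6493 -0.1154  0.2726]
[ 0.4326 -0.3049  0.012 ]
[[-0.052,0.0009,-0.0015,0.0014,0.0001,-0.0002,-1.0],[-0.104,0.0017,-0.003,0.0028,0.0001,-0.0003,-1.0],[-0.156,0.0026,-0.0045,0.0042,0.0002,-0.0005,-1.0],[-0.2183,-0.0074,0.0079,0.0042,0.0004,-0.0334,-1.0],[-0.2806,-0.0175,0.0204,0.0042,0.0007,-0.0663,-1.0],[-0.3429,-0.0275,0.0328,0.0042,0.0009,-0.0993,-1.0],[-0.4052,-0.0375,0.0452,0.0041,0.0011,-0.1322,-1.0],[-0.4675,-0.0476,0.0577,0.0041,0.0013,-0.1651,-1.0]]
[[-0.0492,-0.0395,0.0125,0.0,0.0,-0.0329,-1.0],[-0.0984,-0.0789,0.025,0.0,0.0,-0.0659,-1.0],[-0.0984,-0.0789,0.025,0.0,0.0,-0.0659,-1.0]]
```

```bash
python3 - <<'E'
from h import *
plan([(np.array([.52,-.13,.26]),down(-20),-1),(np.array([.45,-.42,.22]),down(14.9),-1)],hold=1)
E
```

```text
[[-0.036,-0.0598,0.0047,0.0014,0.0002,-0.0124,-1.0],[-0.0719,-0.1197,0.0093,0.0028,0.0003,-0.0248,-1.0],[-0.1079,-0.1795,0.014,0.0042,0.0005,-0.0371,-1.0],[-0.177,-0.1635,0.0238,0.0042,0.0006,-0.0648,-1.0],[-0.2462,-0.1476,0.0336,0.0042,0.0008,-0.0925,-1.0],[-0.3154,-0.1316,0.0434,0.0041,0.001,-0.1202,-1.0],[-0.3846,-0.1156,0.0532,0.0041,0.0012,-0.1479,-1.0],[-0.4537,-0.0996,0.0629,0.0041,0.0014,-0.1756,-1.0]]
[[-0.0674,-0.0225,0.0095,0.0,0.0,-0.0277,-1.0],[-0.1347,-0.0451,0.019,0.0,0.0,-0.0554,-1.0],[-0.1347,-0.0451,0.019,0.0,0.0,-0.0554,-1.0]]
```

>>> {"name": "play_rows", "arguments": {"commands": [[[-0.036,-0.06,0.0047,0.0014,0,-0.0124,-1],[-0.072,-0.12,0.0093,0.0028,0,-0.0248,-1],[-0.108,-0.18,0.014,0.0042,0,-0.037,-1],[-0.177,-0.1635,0.0238,0.0042,0,-0.065,-1],[-0.246,-0.1476,0.0336,0.0042,0,-0.0925,-1],[-0.315,-0.1316,0.0434,0.0042,0,-0.12,-1],[-0.3846,-0.1156,0.053,0.0042,0,-0.148,-1],[-0.454,-0.1,0.063,0.0042,0,-0.1756,-1]]]}}

```text
time: 9.35
tool_pos: [0.4701, -0.3322, 0.2264]
tcp_rot: [-2.115, -2.316, 0.002]
wrist_force: [0.8, 0.5, -0.0]
width: 1.0
grip_force: 0.0
```

>>> {"name": "play_rows", "arguments": {"commands": [[[-0.0674,-0.0225,0.0095,0,0,-0.0277,-1],[-0.135,-0.045,0.019,0,0,-0.0554,-1],[-0.135,-0.045,0.019,0,0,-0.0554,-1]]]}}

```text
time: 9.65
tool_pos: [0.4491, -0.4179, 0.214]
tcp_rot: [-1.914, -2.484, 0.003]
wrist_force: [0.7, 0.3, -0.3]
width: 0.999
grip_force: 0.0
```

```bash
python3 - <<'E'
from h import *
print(now()[0])
A=bot.read_camera("top");cv2.imwrite("pics/top5.png",A)
B=bot.read_camera("scene");cv2.imwrite("pics/scene5.png",B)
a=cv2.resize(A[125:265,180:380],None,fx=4,fy=4,interpolation=cv2.INTER_CUBIC)
cv2.imwrite("pics/v5.png",a)
E
```

```text
[ 0.4491 -0.4179  0.214 ]
```

View pics/v5.png

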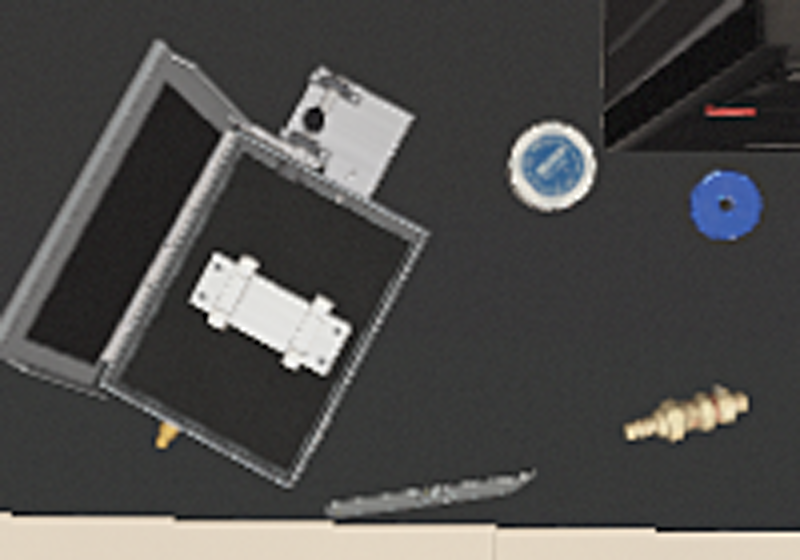

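The top view now shows the open chest and the knob at crop (313,119), about 18 mm homeward, so the bolt is home. The saddle posts are near (245,263), (218,323), (322,304) and (291,361). I'll measure the cradle and the coupling's width profile.

```bash
python3 - <<'E'
from h import *
A=cv2.imread("pics/top5.png"); g=lambda x,y,z:onz("top",(180+(x+.5)/4-.5,125+(y+.5)/4-.5),z)
K1=onz("top",(180+313.5/4-.5,125+119.5/4-.5),.138); print("knob",K1,(K1-np.array([.641,-.032,.138]))@l)
ps=[g(*q,.058) for q in((245,263),(218,323),(322,304),(291,361))]
c=sum(ps)/4; print("cradle",c,"rel hinge",(c-HIN)@b,(c-HIN)@l, "dirs",[np.degrees(np.arctan2(v[1],v[0])) for v in(ps[0]+ps[1]-ps[2]-ps[3],ps[1]+ps[3]-ps[0]-ps[2])],np.linalg.norm(ps[0]+ps[1]-ps[2]-ps[3])/2)
big=cv2.resize(A[125:265,180:380],None,fx=4,fy=4,interpolation=cv2.INTER_CUBIC)
m=((big.min(2)>135)).astype(np.uint8); m[:, :185]=0;m[:,360:]=0;m[:245]=0;m[385:]=0
cs=max(cv2.findContours(m,0,1)[0],key=cv2.contourArea); print("rail rect",cv2.minAreaRect(cs), (lambda M:(M['m10']/M['m00'],M['m01']/M['m00']))(cv2.moments(cs)))
# coupling profile
hsv=cv2.cvtColor(big,cv2.COLOR_BGR2HSV); m=((big[:,:,2]>85)).astype(np.uint8); m[:, :600]=0;m[:370]=0;m[460:]=0;m[:,770:]=0
cs=max(cv2.findContours(m,0,1)[0],key=cv2.contourArea); mm=cv2.drawContours(m*0,[cs],-1,1,-1)
ys,xs=np.nonzero(mm); P=np.array([g(x,y,.012)[:2] for x,y in zip(xs,ys)])
r=cv2.minAreaRect((P*1000).astype(np.float32)); print("rect",r)
v,_=cv2.fitLine((P*1000).astype(np.float32),cv2.DIST_L2,0,.01,.01).ravel()[:2],0
if v[1]>0:v=-v
print("axis ang",np.degrees(np.arctan2(v[1],v[0])))
s=P@v*1000; n=P@np.array([-v[1],v[0]])*1000; mid=(s.max()+s.min())/2; print("len",np.ptp(s),"mid s",mid)
for k in np.arange(-47,48,3):
    q=n[abs(s-mid-k)<1.5]
    if len(q):print(int(k),round(np.ptp(q),1),round((q.max()+q.min())/2,1),big[ys,xs][abs(s-mid-k)<1.5].mean(0).astype(int))
E
```

```text
knob [ 0.6267 -0.0243  0.138 ] 0.01619020903883793
cradle [0.5001 0.0026 0.058 ] rel hinge -0.08217377142348366 0.0008018629540135659 dirs [np.float64(63.63323278800773), np.float64(155.07276122644103)] 0.059695017284334254
rail rect ((270.3168640136719, 312.9486999511719), (157.23492431640625, 77.89529418945312), 28.779808044433594) (270.001320061365, 313.3459452709693)Traceback (most recent call last):
  File "<stdin>", line 12, in <module>
  File "<stdin>", line 2, in <lambda>
  File "h.py", line 11, in onz
    c,d=ray(n,px); return c+d*(z-c[2])/d[2]
        ~~~^^^^^^
  File "h.py", line 8, in ray
    K,D,r,t=cam(n); u=cv2.undistortPoints(np.array([[px]],float),K,D)[0,0]
            ~~~^^^
  File "h.py", line 5, in cam
    p=bot.camera_params(n); f=192/np.tan(np.radians(p['fov_y'])/2)
ValueError: time passes only in moves, steps and waits
```

```bash
sed -i 's/^def cam(n):/import functools\n@functools.lru_cache(None)\ndef cam(n):/' h.py; python3 - <<'E'
from h import *
A=cv2.imread("pics/top5.png"); g=lambda x,y,z:onz("top",(180+(x+.5)/4-.5,125+(y+.5)/4-.5),z)
big=cv2.resize(A[125:265,180:380],None,fx=4,fy=4,interpolation=cv2.INTER_CUBIC)
m=((big[:,:,2]>90)).astype(np.uint8); m[:, :600]=0;m[:370]=0;m[460:]=0;m[:,770:]=0
cs=max(cv2.findContours(m,0,1)[0],key=cv2.contourArea); mm=cv2.drawContours(m*0,[cs],-1,1,-1)
ys,xs=np.nonzero(mm); P=np.array([g(x,y,.012)[:2] for x,y in zip(xs,ys)])
v=cv2.fitLine((P*1000).astype(np.float32),cv2.DIST_L2,0,.01,.01).ravel()[:2]
if v[1]>0:v=-v
print("axis ang",np.degrees(np.arctan2(v[1],v[0])))
s=P@v*1000; n=P@np.array([-v[1],v[0]])*1000; mid=(s.max()+s.min())/2
print("len",np.ptp(s),"mid",(v*mid+np.array([-v[1],v[0]])*np.median(n))/1000)
for k in np.arange(-47,48,3):
    q=n[abs(s-mid-k)<1.5]
    if len(q):print(int(k),round(np.ptp(q),1),round((q.max()+q.min())/2-np.median(n),1),big[ys,xs][abs(s-mid-k)<1.5].mean(0).astype(int))
E
```

```text
axis ang -73.68706
len 94.78489402831536 mid [ 0.4331 -0.3038]
-47 10.6 0.6 [ 89 114 126]
-44 12.9 0.3 [140 176 191]
-41 12.7 -0.0 [146 184 201]
-38 12.9 0.1 [138 171 187]
-35 14.1 0.3 [139 172 188]
-32 13.2 0.0 [133 166 186]
-29 13.6 0.1 [139 172 190]
-26 12.9 0.6 [136 168 184]
-23 19.6 0.1 [120 154 172]
-20 21.2 0.2 [142 178 194]
-17 27.9 -0.5 [131 165 180]
-14 30.5 -0.2 [127 161 177]
-11 30.2 0.2 [151 187 203]
-8 30.6 0.2 [150 187 202]
-5 27.9 0.0 [141 176 190]
-2 21.5 0.3 [121 153 170]
1 21.2 0.3 [115 148 169]
4 20.4 -0.1 [124 158 183]
7 22.6 -1.2 [115 148 171]
10 27.9 -0.2 [116 149 168]
13 28.7 -0.2 [139 174 189]
16 27.4 -0.2 [151 187 201]
19 25.0 -0.4 [137 172 189]
22 21.2 -0.6 [104 131 169]
25 28.2 1.9 [115 145 171]
28 29.3 1.8 [145 176 190]
31 28.6 1.4 [152 185 199]
34 25.2 0.0 [144 177 191]
37 17.4 -0.8 [136 167 183]
40 14.3 -0.4 [128 161 182]
43 14.9 -0.4 [133 170 190]
46 12.0 -1.3 [110 138 152]
```

The hexagon shows at s = -17 to -5 along the coupling, so its +y end points toward the chest. The grasp spot is s = +8, about (0.435,-0.312).

```bash
python3 - <<'E'
from h import *
print(now()[0])
gp=np.array([.4349,-.3122,.028]); up=gp+.08*Z
plan([(up,down(15),-1),(gp+.02*Z,down(15),-1),(gp,down(15),-1,.02)],hold=2)
E
```

```text
[ 0.4506 -0.4145  0.2147]
[[0.0427,0.0047,0.0446,-0.0003,-0.0004,-0.0003,-1.0],[0.0853,0.0094,0.0893,-0.0006,-0.0008,-0.0006,-1.0],[0.128,0.0141,0.1339,-0.0008,-0.0012,-0.0009,-1.0],[0.1706,0.0188,0.1786,-0.0011,-0.0016,-0.0012,-1.0],[0.1704,0.019,0.2286,-0.0011,-0.0016,-0.0012,-1.0],[0.1701,0.0191,0.2786,-0.0011,-0.0016,-0.0012,-1.0],[0.17,0.0193,0.3119,-0.0011,-0.0016,-0.0012,-1.0],[0.17,0.0193,0.3119,-0.0011,-0.0016,-0.0012,-1.0]]
[[0.0,0.0,0.0,0.0,0.0,0.0,-1.0]]
```

>>> {"name": "play_rows", "arguments": {"commands": [[[0.043,0.0047,0.0446,0,0,0,-1],[0.085,0.009,0.089,0,-0.001,0,-1],[0.128,0.014,0.134,-0.001,-0.001,-0.001,-1],[0.1706,0.0188,0.1786,-0.001,-0.0016,-0.001,-1],[0.1704,0.019,0.2286,-0.001,-0.0016,-0.001,-1],[0.17,0.019,0.2286,-0.001,-0.0016,-0.001,-1],[0.17,0.019,0.2286,-0.001,-0.0016,-0.001,-1],[0.17,0.019,0.2286,-0.001,-0.0016,-0.001,-1]]]}}

```text
time: 10.55
tool_pos: [0.4377, -0.314, 0.0812]
tcp_rot: [1.905, 2.49, -0.002]
wrist_force: [0.0, -0.4, 0.3]
width: 0.998
grip_force: 0.0
```

>>> {"name": "play_rows", "arguments": {"commands": [[[0,0,0,0,0,0,-1],[0,0,0,0,0,0,-1],[0,0,0,0,0,0,-1]]]}}

```text
time: 10.85
tool_pos: [0.4368, -0.314, 0.0802]
tcp_rot: [1.907, 2.49, -0.002]
wrist_force: [0.5, 0.3, 0.3]
width: 1.002
grip_force: 0.0
```

```bash
python3 - <<'E'
from h import *
print(now()[0],now()[1].as_matrix()[:,2])
gp=np.array([.4349,-.3122,.028])
plan([(gp+.015*Z,down(15),-1),(gp,down(15),-1,.015)],hold=1)
E
```

```text
[ 0.4368 -0.314   0.0802] [ 0.0033 -0.0044 -1.    ]
[[0.004,-0.0023,0.0619,0.0006,0.0016,0.0005,-1.0],[0.0042,-0.0024,0.0869,0.0006,0.0016,0.0005,-1.0],[0.0042,-0.0024,0.0869,0.0006,0.0016,0.0005,-1.0]]
```

>>> {"name": "play_rows", "arguments": {"commands": [[[0.004,-0.0024,0.06,0,0.0016,0,-1],[0.004,-0.0024,0.085,0,0.0016,0,-1],[0.004,-0.0024,0.085,0,0.0016,0,-1],[0.004,-0.0024,0.085,0,0.0016,0,-1]]]}}

```text
time: 11.25
tool_pos: [0.4341, -0.3114, 0.028]
tcp_rot: [-1.909, -2.493, -0.002]
wrist_force: [0.6, -0.5, -0.6]
width: 0.999
grip_force: 0.0
```

>>> {"name": "play_rows", "arguments": {"commands": [[[0,0,0,0,0,0,1],[0,0,0,0,0,0,1],[0,0,0,0,0,0,1],[0,0,0,0,0,0,1],[0,0,0,0,0,0,1],[0,0,0,0,0,0,1],[0,0,0,0,0,0,1],[0,0,0,0,0,0,1]]], "force": 50}}

```text
time: 12.05
tool_pos: [0.4349, -0.3119, 0.029]
tcp_rot: [1.909, 2.494, 0.003]
wrist_force: [-0.3, 0.3, 5.3]
width: 0.23
grip_force: 48.4
```

The grip closed to 19.6 mm, which matches the plain part. Next I lift, carry it over and stop above the cradle.

```bash
python3 - <<'E'
from h import *
p,r=now()
T=np.array([.5001,.0026,0])-.008*b; T[2]=.15
plan([(p+.05*Z,r,1,.03),(p+np.array([.02,.06,.14]),down(5),1),(T,down(-26.6),1,.04)],hold=3)
E
```

```text
[[0.0,0.0001,-0.0417,0.0,0.0,0.0,1.0],[0.0,0.0001,-0.0833,0.0,0.0,0.0,1.0],[0.0293,0.0197,-0.1333,0.0002,-0.0001,0.0188,1.0],[0.0586,0.0392,-0.1832,0.0004,-0.0001,0.0375,1.0],[0.0879,0.0587,-0.2332,0.0006,-0.0002,0.0563,1.0],[0.1422,0.0836,-0.2286,0.0005,-0.0002,0.0814,1.0],[0.1964,0.1086,-0.224,0.0005,-0.0002,0.1064,1.0],[0.2507,0.1335,-0.2194,0.0005,-0.0002,0.1315,1.0]]
[[0.0597,0.0011,0.0045,0.0,0.0,0.0251,1.0],[0.1194,0.0021,0.009,0.0,0.0,0.0502,1.0],[0.1791,0.0032,0.0136,0.0,0.0,0.0752,1.0],[0.2389,0.0042,0.0181,0.0,0.0,0.1003,1.0],[0.2389,0.0042,0.0181,0.0,0.0,0.1003,1.0],[0.2389,0.0042,0.0181,0.0,0.0,0.1003,1.0],[0.2389,0.0042,0.0181,0.0,0.0,0.1003,1.0]]
```

>>> {"name": "play_rows", "arguments": {"commands": [[[0,0,-0.0417,0,0,0,1],[0,0,-0.0833,0,0,0,1],[0.0293,0.0197,-0.1333,0,0,0.0188,1],[0.0586,0.0392,-0.1832,0.0004,0,0.0375,1],[0.088,0.0587,-0.2332,0.0006,0,0.0563,1],[0.1422,0.0836,-0.2286,0.0005,0,0.0814,1],[0.1964,0.1086,-0.224,0.0005,0,0.1064,1],[0.2507,0.1335,-0.2194,0.0005,0,0.1315,1]]]}}

```text
time: 12.85
tool_pos: [0.4721, -0.1444, 0.1599]
tcp_rot: [-2.383, -2.044, -0.0]
wrist_force: [-0.1, -0.3, -1.9]
width: 0.231
grip_force: 48.2
```

>>> {"name": "play_rows", "arguments": {"commands": [[[0.06,0.001,0.0045,0,0,0.025,1],[0.12,0.002,0.009,0,0,0.05,1],[0.179,0.003,0.0136,0,0,0.075,1],[0.239,0.004,0.018,0,0,0.1,1],[0.239,0.004,0.018,0,0,0.1,1],[0.239,0.004,0.018,0,0,0.1,1],[0.239,0.004,0.018,0,0,0.1,1]]]}}

```text
time: 13.55
tool_pos: [0.4956, -0.0048, 0.1491]
tcp_rot: [-2.67, -1.652, 0.002]
wrist_force: [0.6, 0.1, -1.2]
width: 0.234
grip_force: 48.3
```

```bash
python3 - <<'E'
from h import *
p,r=now();print(p,r.as_matrix()); s=bot.read_state();print(s['width'],s['grip_force'],s['time'],s['wrist_force'])
A=bot.read_camera("top");cv2.imwrite("pics/top6.png",A)
B=bot.read_camera("scene");cv2.imwrite("pics/scene6.png",B)
a=cv2.resize(A[120:260,180:310],None,fx=3,fy=3,interpolation=cv2.INTER_CUBIC);c=cv2.resize(B[110:250,210:340],None,fx=3,fy=3,interpolation=cv2.INTER_CUBIC)
cv2.imwrite("pics/v6.png",np.hstack([a,c]))
T=np.array([.5001,.0026,0])-.008*b; T[2]=.095
plan([(T,down(-26.6),1,.03),(T-[0,0,.019],down(-26.6),1,.01)],hold=2)
E
```

```text
[ 0.4956 -0.0048  0.1491] [[ 0.4464  0.8948 -0.0018]
 [ 0.8948 -0.4464  0.001 ]
 [ 0.     -0.0021 -1.    ]]
0.23380695163889223 48.27849626541138 13.55 [ 0.5531  0.0863 -1.2424]
[[0.0007,0.0004,0.0453,-0.0003,-0.0001,0.0,1.0],[0.0015,0.0008,0.0906,-0.0005,-0.0001,0.0,1.0],[0.0015,0.0008,0.1064,-0.0005,-0.0001,0.0,1.0],[0.0014,0.0009,0.1223,-0.0005,-0.0001,0.0,1.0],[0.0014,0.0009,0.1223,-0.0005,-0.0001,0.0,1.0],[0.0014,0.0009,0.1223,-0.0005,-0.0001,0.0,1.0]]
```

View pics/v6.png

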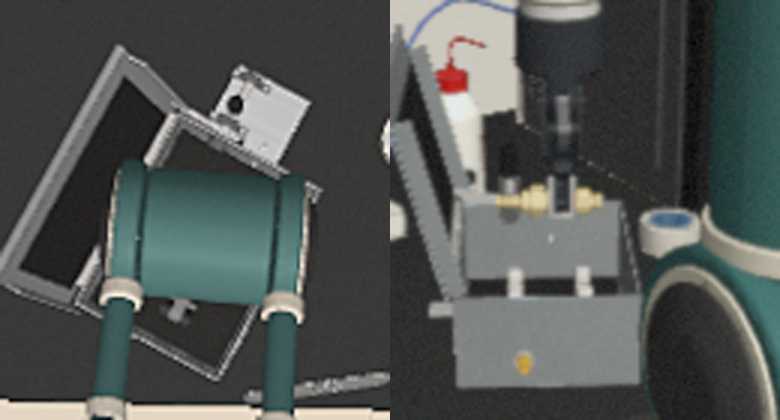

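In the scene view the held coupling spans x = 492-603, centred over the saddle posts at x = 515 and 584, and it is level. I'll lower it, watching the force.

>>> {"name": "play_rows", "arguments": {"commands": [[[0.0007,0.0004,0.0453,0,0,0,1],[0.0015,0.0008,0.09,-0.0005,0,0,1],[0.0015,0.0008,0.1064,-0.0005,0,0,1],[0.0015,0.0008,0.113,-0.0005,0,0,1],[0.0015,0.0008,0.113,-0.0005,0,0,1],[0.0015,0.0008,0.113,-0.0005,0,0,1]]]}}

```text
time: 14.25
tool_pos: [0.4977, -0.0038, 0.0828]
tcp_rot: [2.672, 1.651, 0.003]
wrist_force: [0.3, -0.5, -1.2]
width: 0.234
grip_force: 48.3
```

>>> {"name": "play_rows", "arguments": {"commands": [[[0,0,0.005,0,0,0,1],[0,0,0.01,0,0,0,1],[0,0,0.01,0,0,0,1],[0,0,0.01,0,0,0,1]]]}}

```text
time: 14.65
tool_pos: [0.4967, -0.0034, 0.0757]
tcp_rot: [-2.672, -1.652, -0.001]
wrist_force: [0.0, -0.5, -1.5]
width: 0.233
grip_force: 48.3
```

>>> {"name": "play_rows", "arguments": {"commands": [[[0,0,0.002,0,0,0,1],[0,0,0.002,0,0,0,1],[0,0,0.002,0,0,0,1],[0,0,0.002,0,0,0,1]]]}}

```text
time: 15.05
tool_pos: [0.497, -0.0034, 0.0748]
tcp_rot: [-2.672, -1.652, -0.002]
wrist_force: [-0.9, 1.3, 1.5]
width: 0.228
grip_force: 48.8
```

```bash
python3 - <<'E'
from h import *
s=bot.read_state();print(s['tool_pos'],s['wrist_force'])
B=bot.read_camera("scene");cv2.imwrite("pics/scene7.png",B)
cv2.imwrite("pics/v7.png",cv2.resize(B[150:250,210:330],None,fx=5,fy=5,interpolation=cv2.INTER_CUBIC))
E
```

```text
[ 0.497  -0.0034  0.0748] [-0.9427  1.3475  1.4877]
```

View pics/v7.png

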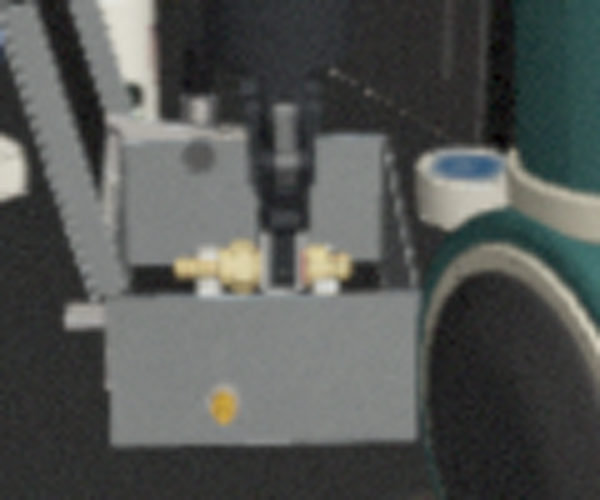

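The coupling sits in both saddles with the hexagon between them, and the wrist force confirms contact. I'll release and retreat.

>>> {"name": "play_rows", "arguments": {"commands": [[[0,0,0,0,0,0,0],[0,0,0,0,0,0,0],[0,0,0,0,0,0,0],[0,0,0,0,0,0,0]]]}}

```text
time: 15.5
tool_pos: [0.4966, -0.0035, 0.0743]
tcp_rot: [-2.672, -1.652, -0.001]
wrist_force: [-0.9, -0.2, -0.0]
width: 0.501
grip_force: 0.0
```

>>> {"name": "play_rows", "arguments": {"commands": [[[0,0,-0.02,0,0,0,0],[0,0,-0.06,0,0,0,0],[0,0,-0.12,0,0,0,0],[0,0,-0.18,0,0,0,0],[-0.06,0,-0.22,0,0,0,0],[-0.13,0,-0.23,0,0,0,0],[-0.2,0,-0.23,0,0,0,0],[-0.27,0,-0.23,0,0,0,0]]]}}

```text
time: 16.3
tool_pos: [0.424, -0.1498, 0.2142]
tcp_rot: [2.669, 1.652, 0.004]
wrist_force: [0.6, -0.9, -0.4]
width: 0.501
grip_force: 0.0
```

>>> {"name": "play_rows", "arguments": {"commands": [[[-0.07,0,0,0,0,0,0],[-0.14,0,0,0,0,0,0],[-0.21,0,0,0,0,0,0],[-0.28,0,0,0,0,0,0],[-0.28,0,0,0,0,0,0],[-0.28,0,0,0,0,0,0]]]}}

```text
time: 16.9
tool_pos: [0.3489, -0.2994, 0.2129]
tcp_rot: [2.674, 1.648, 0.002]
wrist_force: [1.1, -0.7, -0.3]
width: 0.501
grip_force: 0.0
```

```bash
python3 - <<'E'
from h import *
A=bot.read_camera("top");B=bot.read_camera("scene")
a=cv2.resize(A[125:265,180:380],None,fx=3,fy=3,interpolation=cv2.INTER_CUBIC);c=cv2.resize(B[120:260,215:280],None,fx=3,fy=3,interpolation=cv2.INTER_CUBIC)
cv2.imwrite("pics/v8.png",np.hstack([a,c]))
E
```

```text
(no output)
```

View pics/v8.png

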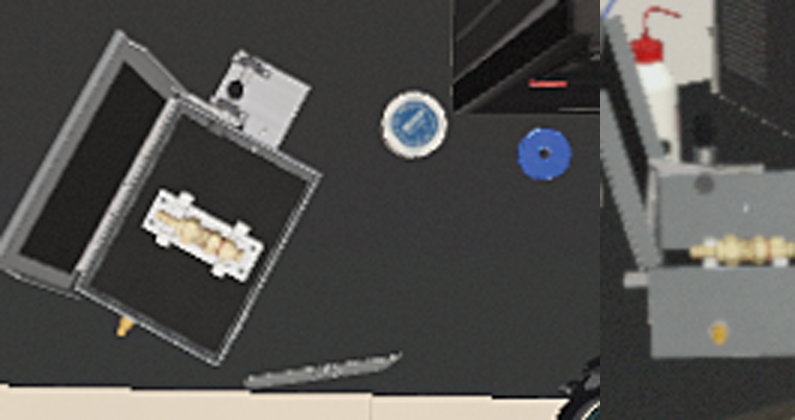

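The coupling lies lengthwise between the cheeks of both saddles. The lid is back on its stops, the bolt is home and the bystanders haven't moved. I'm handing the job in.

```bash
python3 -c "
from workcell import bot
print(bot.finish_job())"
```

```text
the job is handed in; nothing more can be done
None
```

The job is handed in: the lid is back on its stops, the bolt is pushed home against a firm stop, and the coupling lies lengthwise in both saddles, with the spool, tin, wrench and tweezers not touched (about 17 s of 64 s used; no verdict came back).

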